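Fit the divider and pack the mixed tray of jars

TASK

Draw the board with the yellow tab out of the leaning stack, without toppling the other boards, and stand it fully down in the slot across the middle of the still empty tray. Then put every red-lidded jar upright on the red mat and every green-lidded jar upright on the green mat. Leave the blue-lidded jars, the other boards and everything else where they are.

Things in the scene. Friction and masses are not known exactly. Their poses are not given: they have to be found in the camera images.
- divider: the plywood divider to use, the one with a YELLOW tab: a board 8 mm thick (its x axis), 180 mm wide (y) and 100 mm tall (z), with a tab 46 mm wide, 8 mm thick and 40 mm tall rising from the middle of its top edge (z 100 to 140 mm). 110 to 180 g. Origin: middle of its bottom edge; z points up the board. It starts leaning in the stock, in any of the four places from front to back
- board_white: a like board (same size, same size of tab) that stays in the stock; white tab 62 mm to the +y side of the middle. Origin and axes as for the divider
- board_black: a like board that stays in the stock; black tab 62 mm to the -y side of the middle
- board_grey: a like board that stays in the stock; grey tab 62 mm to the +y side of the middle
- stock: fixed stand, base 240 mm wide (y), floor 10 mm up, front lip 24 mm high at its -x; the four loose boards lean in it, flat on one another, 12 deg from upright, tops towards its +x, against a white upright wall 90 mm high. Board tops (about 108 mm up) and tabs are clear above the wall; a board comes out upwards along its own plane. Origin: on the table below its middle
- tray: fixed open tray, outside 262 (x) by 208 mm (y), inside 250 by 196, floor 5 mm up, wall tops 38 mm up. Slot across its middle: at x = 0 on each y side wall a pair of brown upright ribs 14 mm apart, 8 mm thick, standing 14 mm in from the wall, tops 55 mm up. The divider stands in both gaps, width along the tray's y, foot on the tray floor. Origin: on the table under its middle
- mat_red: red mat, 96 mm (x) by 190 mm (y), 3 mm thick, fixed on the floor of one half of the tray (either half), its middle 68 mm from the tray's middle along the tray's x: the place for the red-lidded jars. Origin: middle of its underside, axes parallel to the tray's
- mat_green: green mat, the same size, in the other half: the place for the green-lidded jars
- red1: small sealed jar with a red lid, 52 mm diameter, 70 mm tall, 110 to 210 g, standing on the table. Origin: centre of its underside, z up. May be absent
- red2: small sealed jar with a red lid, 52 mm diameter, 70 mm tall, 110 to 210 g, standing on the table. Origin: centre of its underside, z up. May be absent
- red3: small sealed jar with a red lid, 52 mm diameter, 70 mm tall, 110 to 210 g, standing on the table. Origin: centre of its underside, z up. May be absent
- green1: small sealed jar with a green lid, 52 mm diameter, 70 mm tall, 110 to 210 g, standing on the table. Origin: centre of its underside, z up. May be absent
- green2: small sealed jar with a green lid, 52 mm diameter, 70 mm tall, 110 to 210 g, standing on the table. Origin: centre of its underside, z up. May be absent
- green3: small sealed jar with a green lid, 52 mm diameter, 70 mm tall, 110 to 210 g, standing on the table. Origin: centre of its underside, z up. May be absent
- blue1: small sealed jar with a blue lid, 52 mm diameter, 70 mm tall, 110 to 210 g, standing on the table. Origin: centre of its underside, z up. Stays where it is
- blue2: small sealed jar with a blue lid, 52 mm diameter, 70 mm tall, 110 to 210 g, standing on the table. Origin: centre of its underside, z up. Stays where it is
- tape: roll of tape lying flat, 80 mm across, 30 mm high; a bystander. Origin: centre of its underside
Things that resemble listed ones, but are neither listed nor needed, are in the scene too. Leave any grey look-alike of the green2 alone. Leave any orange look-alike of the board_black alone.

How it is judged (in metres and radians):
On the way:
1. the yellow-tabbed divider stands fully down in the tray's slot, let go, with no jar in the tray yet (x of divider in the frame of tray between -0.009 and 0.009 m and y of divider in the frame of tray between -0.02 and 0.02 m and z of divider in the frame of tray below 0.011 m and angle between divider's own z axis and vertical below 0.2 rad and angle between the x axis of divider and the x axis of tray, either way round below 0.2 rad and contact force between the fingers and divider below 0.1 N and horizontal distance between each of red1, red2, red3, green1, green2, green3 and tray above 0.13 m), for 0.3 s.
At the end, for the whole second after the job is handed in: Divider fully down in the slot (foot within 6 mm of the floor, upright within 0.2 rad). Every red jar stands on the red mat, every green jar on the green one, upright within 0.15 rad, at rest. Other boards still lean (0.08 to 0.45 rad), moved under 50 mm; blue jars, tape moved under 60 mm (x of divider in the frame of tray between -0.009 and 0.009 m and y of divider in the frame of tray between -0.02 and 0.02 m and z of divider in the frame of tray below 0.011 m and angle between divider's own z axis and vertical below 0.2 rad and angle between the x axis of divider and the x axis of tray, either way round below 0.2 rad and angle between board_white's own z axis and vertical between 0.08 and 0.45 rad and distance of each of board_white, board_black, board_grey from where it was at the start of the episode below 0.05 m and angle between board_black's own z axis and vertical between 0.08 and 0.45 rad and angle between board_grey's own z axis and vertical between 0.08 and 0.45 rad and distance of each of blue1, blue2, tape from where it was at the start of the episode below 0.06 m and angle between each of blue1, blue2's own z axis and vertical below 0.3 rad and x of red1 in the frame of mat_red between -0.042 and 0.042 m and y of red1 in the frame of mat_red between -0.08 and 0.08 m and z of each of red1, red2, red3 in the frame of mat_red below 0.012 m and angle between each of red1, red2, red3, green1, green2, green3's own z axis and vertical below 0.15 rad and linear speed of each of red1, red2, red3, green1, green2, green3 below 0.02 m/s and x of red2 in the frame of mat_red between -0.042 and 0.042 m and y of red2 in the frame of mat_red between -0.08 and 0.08 m and x of red3 in the frame of mat_red between -0.042 and 0.042 m and y of red3 in the frame of mat_red between -0.08 and 0.08 m and x of green1 in the frame of mat_green between -0.042 and 0.042 m and y of green1 in the frame of mat_green between -0.08 and 0.08 m and z of each of green1, green2, green3 in the frame of mat_green below 0.012 m and x of green2 in the frame of mat_green between -0.042 and 0.042 m and y of green2 in the frame of mat_green between -0.08 and 0.08 m and x of green3 in the frame of mat_green between -0.042 and 0.042 m and y of green3 in the frame of mat_green between -0.08 and 0.08 m); the robot touches nothing.
It fails at once if another board topples or leaves its place by more than 80 mm (angle between any of board_white, board_black, board_grey's own z axis and vertical above 0.6 rad or distance of any of board_white, board_black, board_grey from where it was at the start of the episode above 0.08 m).
It fails at once if a blue-lidded jar is knocked over or a bystander is moved more than 80 mm (angle between any of blue1, blue2's own z axis and vertical above 0.8 rad or distance of any of blue1, blue2, tape from where it was at the start of the episode above 0.08 m).
Of red1, red2, red3, green1, green2, green3 only 4 to 6 are there at a start; the rules pass over those that are not, and their reading is None.
At some moment in a run one of red1, red2, red3, green1, green2, green3 may be knocked a few centimetres aside while the robot is not near it.
It also fails if it takes over 210 s, if anything falls off the work surface, if the arm or the gripper's body presses on something with over 40 N, if the wrist force passes 120 N, or if a joint passes its speed limit or range.

ROBOT

A 6-joint arm with a two-finger parallel gripper is mounted at the origin on the work surface. World frame = base frame: x ahead of the robot, y to its left, z up, the work surface at z = 0. Lengths are in mm, angles in rad, forces in N, time in s.
With the tool pointing down it reaches from about 375 to 975 mm from the base axis. Payload 3.8 kg.
Tool frame: the origin (TCP) lies midway between the tips of the shut fingers; the grasp point (between the pads) lies 19 mm behind it (tcp_to_grasp is the distance from the TCP to the grasp point, in mm); z points along the fingers, y is the line along which they close (so a half turn about z gives the same grasp; the last joint's range is limited). The gripper opens to 85 mm and grips with 20 to 120 N. Pads are 22 mm wide; open, the fingers measure 114 mm over their backs; the gripper's body (76 mm by 85 mm) begins 54 mm behind the grasp point. The pads swing forward as they close: fully open they stand 13 mm farther back than shut.
Start: joints at [-1.355, 0.264, 1.604, -0, 1.274, -0.037], TCP at [168.823, -653.542, 209.08] pointing down, gripper open.
Joint ranges: [-2.63, 2.63], [-0.94, 2.18], [0.31, 2.57], [-1.31, 4.45], [0, 2.66], [-2.55, 2.55]. Speed limits (rad/s): [2.57, 2.57, 3.14, 3.14, 3.14, 3.14].

INTERFACE

Orientations are given as a unit quaternion [w, x, y, z].
In Python, from rig import * gives the robot as it stands. The module is installed in compiled form; this text tells all that it offers.
- The arm moves only by the tool servo_tool, never from a script. Its argument "plan" is a list of rows, each a list of 5 numbers: the closure, from -1 (fully open) to 1 (shut), then the shift along the tool's x, y, z in units of 30 mm (1.0 is 30 mm), then the turn about the tool's z in units of 5 degrees (1.0 is 5 degrees). In form: [[fingers, tx, ty, tz, twist], ...]. A call has 1 to 10 rows; each row is the pose to reach, as a shift and turn from the pose commanded when the call began, along the tool's axes at that moment; what a row does not reach only later rows make up. A row lasts 1/10 s, in which the tool goes at most 50 mm and 8.59 degrees, less where a joint would pass 70% of its speed; a pose out of reach is approached as far as the arm can. A call with a gripper value outside its range is refused whole. The fingers move at their own pace and stop on an object; "force" is the grip in N (left out, the last holds). Time passes only in rows, so rows that repeat a pose let the fingers close. It gives the time, the measured TCP pose, the force, the opening and the grip force at its end, in the units of the state.
- sense(): the state, without advancing time (a new reading comes with each control period).
- snapshot(name): name is "scene" or "top"; returns a dict with "frame" (384x512x3 uint8, blue, green, red), "fov_y" (degrees; the focal length in pixels is half the picture's height over the tangent of half this angle, whatever the lens; pixels are square), "cx", "cy" (the principal point, pixels), "k1" (the pictures are not rectified: a ray, as slopes to the right and down, at radius r is drawn at 1 + k1 r^2 times it, then the intrinsics apply), "position" and "rotation" of the camera in the world. Camera axes: x right, y down, z forward; pixel columns grow to the right and rows downward; lengths in mm; the calibration is good to about 2 mm. A picture is of the moment at which its call begins. There is no depth.
- finish_job(): hands the job in; it is judged then, once.
Trained networks look in the newest picture that a camera, given by its name, has taken for a name from the list of things; names that differ only in an ending like _2 or _b are one class to them, and where a whole thing is asked for, a point or a joint stands for the part that bears it (a point fixed in the world has none). Each returns a list of dicts, best first, with "conf" (0 to 1); they miss things now and then, are a little off and sometimes report something else, mostly with a low value. They report only what shows in the picture. A call takes as long as a camera call. They do not tell look-alikes from the thing itself.
- find_in(camera, query): "position" ([x, y, z] in mm, in world coordinates, good to about 4 mm: the middle of the surface that is visible of it).
- place_of(camera, query): "position" ([x, y, z] in mm, in world coordinates, good to about 4 mm: a listed point, or the origin of a listed thing).
The state is a dict: "clock": time; "joints": joint angles; "joint_vel": joint speeds; "effort": joint torques, N m; "position": TCP position; "ee_rot": TCP orientation; "ft_force": force on the tool from outside, world axes, zero at the start; "moment": the same for the moment, N m; "grip_width": opening from 0.0 (shut) to 1.0 (fully open); "gripper_force": force on a finger pad.
Only numpy, scipy, OpenCV 4.12 (cv2) and the standard library are available. Lean on these libraries where they do the work, as an engineer would, in place of code of your own. Each camera call takes 0.05 s, during which the arm holds its last target. There are 200 camera calls.

## Working session

There is one attempt and no reset: what is moved stays moved. The work goes in short steps, Python scripts to look and compute and a tool call to move; the robot and the scene stay as the last step left them, time stands still between calls to the robot, and variables do not carry over. Pictures are saved under pics/ and viewed, at most 14 in all, crops included, and the job is handed in when it is done.

Besides the shell and the picture viewer there is one more tool, called after ">>>" as a command line: name --pt "numbers of a row" for each row, then --argument value for the rest. servo_tool: Moves the arm, as the interface text tells. Its arguments: {"type":"object","properties":{"plan":{"type":"array"},"force":{"type":"number"}},"required":["plan"]}

```bash
mkdir -p pics; cat > h.py <<'E'
from rig import *
import numpy as np, cv2
from scipy.spatial.transform import Rotation as R
def shot(cam,name=None):
    s=snapshot(cam)
    if name: cv2.imwrite(f'pics/{name}.png',s['frame'])
    return s
def Rm(s):
    r=np.array(s['rotation'],float)
    return r if r.shape==(3,3) else R.from_quat(r[[1,2,3,0]]).as_matrix()
def ray(s,u,v):
    f=s['frame'].shape[0]/2/np.tan(np.radians(s['fov_y']/2))
    xd=np.array([(u-s['cx'])/f,(v-s['cy'])/f]); x=xd.copy()
    for _ in range(20): x=xd/(1+s['k1']*(x@x))
    return np.array(s['position'],float),Rm(s)@np.array([x[0],x[1],1.])
def onz(s,u,v,z):
    p,d=ray(s,u,v); return p+d*(z-p[2])/d[2]
def proj(s,P):
    f=s['frame'].shape[0]/2/np.tan(np.radians(s['fov_y']/2))
    c=Rm(s).T@(np.array(P,float)-np.array(s['position'])); x=c[:2]/c[2]
    x=x*(1+s['k1']*(x@x)); return x*f+[s['cx'],s['cy']]
def tri(rays):
    A=0;b=0
    for p,d in rays:
        d=d/np.linalg.norm(d);M=np.eye(3)-np.outer(d,d);A=A+M;b=b+M@p
    return np.linalg.solve(A,b)
E
python3 - <<'E'
from h import *
for c in ('scene','top'):
    s=shot(c,c+'0'); print(c,{k:(np.round(v,3).tolist() if k!='frame' else 0) for k,v in s.items()})
    for q in ['divider','board_white','board_black','board_grey','stock','tray','mat_red','mat_green','red1','green1','blue1','tape']:
        print(q,[(np.round(d['position']).tolist(),round(d['conf'],2)) for d in place_of(c,q)])
st=sense(); print({k:np.round(v,3).tolist() for k,v in st.items()})
E
```

```text
scene {'frame': 0, 'fov_y': 50.559, 'cx': 253.126, 'cy': 201.838, 'k1': -0.087, 'position': [1257.164, 640.321, 762.545], 'rotation': [-0.209, 0.408, 0.794, -0.399]}
divider [([416.0, 193.0, 4.0], 0.24)]
board_white []
board_black [([196.0, 443.0, 4.0], 0.83)]
board_grey []
stock [([508.0, 290.0, 2.0], 0.82), ([435.0, -37.0, 5.0], 0.66), ([514.0, 66.0, -0.0], 0.32)]
tray [([518.0, -263.0, 2.0], 0.6)]
mat_red []
mat_green [([586.0, -257.0, 7.0], 0.55), ([438.0, -39.0, 2.0], 0.27)]
red1 [([516.0, 67.0, 3.0], 0.71), ([524.0, -24.0, 2.0], 0.6)]
green1 [([704.0, 64.0, -3.0], 0.65), ([673.0, 162.0, 1.0], 0.65), ([412.0, 197.0, 1.0], 0.63), ([438.0, -39.0, -0.0], 0.61), ([705.0, -27.0, 0.0], 0.58), ([614.0, -26.0, -3.0], 0.58)]
blue1 [([610.0, 62.0, -2.0], 0.96), ([609.0, -28.0, 2.0], 0.74)]
tape [([702.0, 64.0, -3.0], 0.65), ([414.0, 196.0, 1.0], 0.62)]
top {'frame': 0, 'fov_y': 46.533, 'cx': 245.26, 'cy': 191.83, 'k1': -0.001, 'position': [232.351, 61.002, 1301.047], 'rotation': [-0.063, 0.713, -0.696, 0.053]}
divider []
board_white [([705.0, 66.0, -2.0], 0.35)]
board_black [([192.0, 443.
[... 227 characters left out ...]
], 0.63)]
red1 [([514.0, 60.0, 1.0], 0.63), ([520.0, -23.0, 3.0], 0.54)]
green1 [([436.0, -34.0, 1.0], 0.88), ([702.0, -24.0, 3.0], 0.75), ([670.0, 158.0, -0.0], 0.75), ([702.0, 64.0, -3.0], 0.73), ([503.0, 287.0, 2.0], 0.7)]
blue1 [([607.0, -26.0, -2.0], 0.88), ([612.0, 66.0, -1.0], 0.83)]
tape [([412.0, 191.0, 0.0], 0.61)]
{'clock': 1.3, 'joints': [-1.355, 0.264, 1.604, -0.0, 1.274, -0.037], 'joint_vel': [0.002, -0.001, 0.001, -0.0, 0.001, 0.001], 'effort': [0.0, -51.507, -36.771, 0.0, 0.001, 0.0], 'position': [168.824, -653.559, 209.098], 'ee_rot': [0.0, 0.992, 0.126, -0.0], 'ft_force': [-0.014, -0.213, -0.365], 'moment': [-0.01, -0.031, -0.011], 'gripper_force': 0.0, 'grip_width': 1.005}
```

View pics/scene0.png

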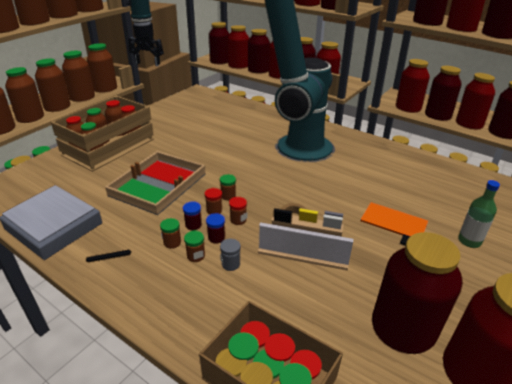

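View pics/top0.png

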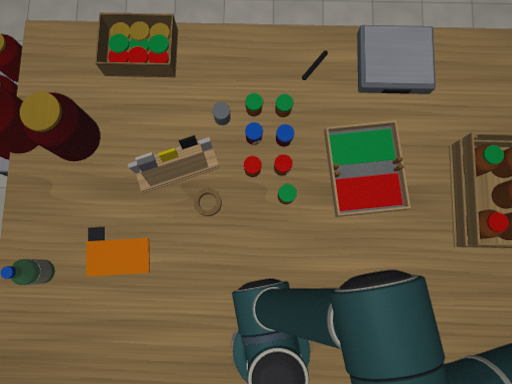

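In the scene view the tabs are black (283,215), yellow (308,215) and grey (332,218). In the top view there are red jars at (253,165) and (283,163), and green ones at (254,103), (284,103) and (287,193). Blue jars are at (254,131) and (285,134), the tray is at (367,168), and the grey look-alike is at (222,112). Next I'll enlarge the stock and tray.

```bash
python3 - <<'E'
import cv2,numpy as np
s=cv2.imread('pics/scene0.png');t=cv2.imread('pics/top0.png')
c=lambda im,x,y,w,h:cv2.resize(im[y:y+h,x:x+w],(400,300),interpolation=cv2.INTER_CUBIC)
o=np.vstack([np.hstack([c(s,250,195,112,84),c(t,120,120,112,84)]),np.hstack([c(s,100,145,112,84),c(t,308,120,132,99)])])
cv2.imwrite('pics/comp.png',o)
E
```

```text
(no output)
```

View pics/comp.png

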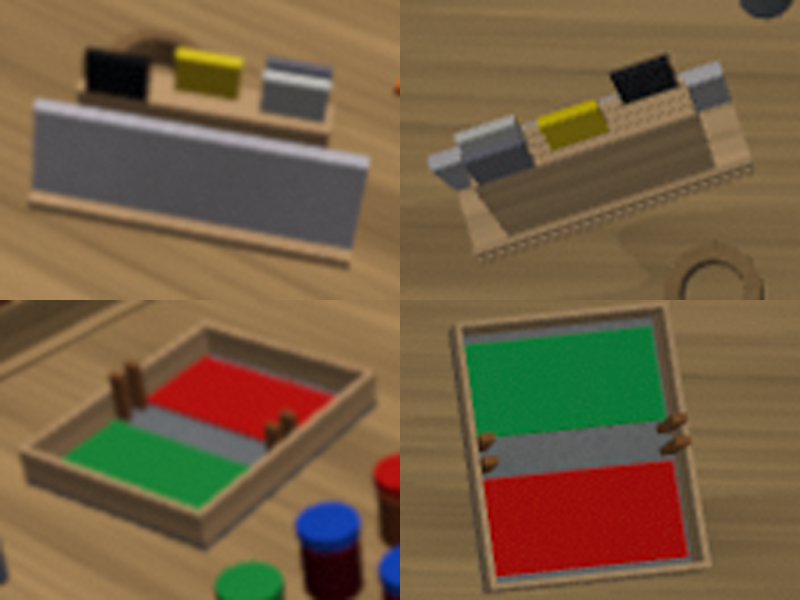

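```bash
cat > fit.py <<'E'
from h import *
from scipy.optimize import minimize
box=lambda x0,x1,y0,y1,z0,z1:np.array([[x,y,z] for x in(x0,x1) for y in(y0,y1) for z in(z0,z1)],float)
def hullmask(s,P,K=6):
    h,w=s['frame'].shape[:2]
    q=np.array([proj(s,p) for p in P])+.5
    m=np.zeros((h*K,w*K),np.uint8); c=cv2.convexHull((q*K*16).astype(np.int32)); cv2.fillConvexPoly(m,c,255,shift=4)
    return m
def down(s,m): return cv2.resize(m,s['frame'].shape[1::-1],interpolation=cv2.INTER_AREA).astype(float)/255
def seg(s,col):
    H=cv2.cvtColor(s['frame'],cv2.COLOR_BGR2HSV); h=H[...,0].astype(int)
    ok={'red':(h<6)|(h>174),'green':(h>50)&(h<75),'yellow':(h>24)&(h<34),'blue':(h>108)&(h<125)}[col]
    return (ok&(H[...,1]>(190 if col=='yellow' else 140))&(H[...,2]>40)).astype(float)
def roi(s,c,r):
    m=np.zeros(s['frame'].shape[:2]);u,v=proj(s,c);cv2.circle(m,(int(u),int(v)),r,1,-1);return m
Rt=lambda yaw,lean=0:R.from_euler('zy',[yaw,lean]).as_matrix()
g=lambda m:cv2.GaussianBlur(m,(0,0),.8)
W=[box(-131,-125,-104,104,0,38),box(125,131,-104,104,0,38),box(-131,131,-104,-98,0,38),box(-131,131,98,104,0,38)]
W+=[box(a,b,c,d,5,55) for a,b in((-15,-7),(7,15)) for c,d in((-98,-84),(84,98))]
mats={'green':box(20,116,-95,95,8,8.01),'red':box(-116,-20,-95,95,8,8.01)}
def fit_tray(shots,x0=(518,-264,.09)):
    M=[(s,c,g(seg(s,c)*roi(s,[518,-264,8],75 if i else 75))) for i,s in enumerate(shots) for c in mats]
    def cost(p):
        T=lambda P:P@Rt(p[2]/100).T+[p[0],p[1],0]; e=0
        for s in shots:
            occ=np.maximum.reduce([hullmask(s,T(w),4) for w in W])
            for s2,c,m in M:
                if s2 is s:
                    a=hullmask(s,T(mats[c]),4);a[occ>0]=0; e+=((g(down(s,a))-m)**2).sum()
        return e
    r=minimize(cost,[x0[0],x0[1],x0[2]*100],method='Nelder-Mead',options=dict(initial_simplex=[[x0[0]+a,x0[1]+b,x0[2]*100+c] for a,b,c in((0,0,0),(6,0,0),(0,6,0),(0,0,4))],xatol=.1,fatol=.05))
    return r.x/[1,1,100],r.fun
def fit_tab(shots,x0,lean=np.radians(12)):
    M=[(s,g(seg(s,'yellow')*roi(s,x0[:3],30))) for s in shots]; B=box(-4,4,-23,23,-40,0)
    def cost(p): return sum(((g(down(s,hullmask(s,B@Rt(p[3]/100,lean).T+p[:3])))-m)**2).sum() for s,m in M)
    x0=np.array(x0)*[1,1,1,100]
    S=[x0]+[x0+d for d in np.diag([8,8,8,6])]
    r=minimize(cost,x0,method='Nelder-Mead',options=dict(initial_simplex=S,xatol=.1,fatol=.02,maxiter=400))
    return r.x/[1,1,1,100],r.fun
E
python3 - <<'E'
from fit import *
a,b=shot('scene'),shot('top')
P=tri([ray(a,299.8,209),ray(b,175.4,148)]);Q=tri([ray(a,318,211.8),ray(b,159.2,153.6)])
print(P,Q,P-Q)
for sh in([a,b],[a],[b]): print('tray',fit_tray(sh))
m=(P+Q)/2; d=P-Q
print('tab',fit_tab([a,b],[*m,np.arctan2(-d[1],-d[0])-np.pi/2]))
# other tabs top-middle
for n,u,v in(('black',(250+120*.28,195+50*.28),(120+240*.28,120+66*.28)),):
    print(n,tri([ray(a,*u),ray(b,*v)]))
print('lids')
for c in('red','green','blue'):
    for s in(a,b):
        n,l,st,ce=cv2.connectedComponentsWithStats(seg(s,c).astype(np.uint8))
        print(c,[(np.round(ce[i],1).tolist(),int(st[i,4])) for i in range(1,n) if 30<st[i,4]<400])
E
```

```text
[535.9526799  271.2181546  147.34784658] [519.71613749 313.67726017 147.52140425] [ 16.23654242 -42.45910556  -0.17355767]
tray (array([ 5.23378164e+02, -2.69549478e+02,  1.30255032e-01]), np.float64(809.5277602183493))
tray (array([ 5.23330612e+02, -2.72741455e+02,  1.47660651e-01]), np.float64(700.8971440739534))
tray (array([ 5.23116275e+02, -2.68908948e+02,  1.26910720e-01]), np.float64(94.88480844569551))
tab (array([5.27540311e+02, 2.91138576e+02, 1.51278486e+02, 3.77941835e-01]), np.float64(68.39061387644162))
black [562.20051122 240.25227534 149.82284612]
lids
red [([308.3, 2.0], 115), ([268.5, 54.0], 330), ([308.3, 49.1], 98), ([330.3, 58.0], 340), ([451.8, 80.9], 160), ([112.8, 103.1], 84), ([127.4, 108.4], 94), ([73.2, 119.5], 100), ([213.2, 193.8], 189), ([237.2, 202.9], 196), ([506.9, 376.6], 135)]
red [([282.9, 163.1], 252), ([252.1, 164.6], 255), ([497.7, 221.8], 337)]
green [([96.8, 46.2], 99), ([72.2, 54.0], 95), ([45.1, 62.3], 105), ([15.9, 71.4], 121), ([93.3, 111.1], 73), ([88.1, 125.6], 91), ([39.8, 149.7], 85), ([7.8, 164.1], 38), ([227.4, 179.8], 131), ([169.4, 225.3], 203), ([193.6, 238.2], 227)]
green [([253.6, 101.5], 226), ([284.0, 102.3], 228), ([493.2, 154.2], 296), ([286.9, 192.8], 247)]
blue [([492.7, 185.0], 90), ([191.3, 208.1], 183), ([214.9, 220.3], 214)]
blue [([8.2, 272.1], 86)]
```

```bash
sed -i 's/75 if i else 75/70 if s["position"][2]>1000 else 50/' fit.py
python3 - <<'E'
from fit import *
a,b=shot('scene'),shot('top')
for sh in([a,b],[a],[b]): print('tray',fit_tray(sh,(520,-267,.11)))
for sh in([a,b],): print('tab',fit_tab(sh,[527.5,291,148,.37]))
# fixed z
for s in(a,b):
    m=seg(s,'yellow')*roi(s,[527,291,130],30); q=hullmask(s,box(-4,4,-23,23,-40,0)@Rt(.375,.2094).T+[527.5,291,149]); q=down(s,q); print(m.sum(),q.sum(),(m*q).sum(), np.argwhere(m>0).min(0),np.argwhere(m>0).max(0),np.argwhere(q>.5).min(0),np.argwhere(q>.5).max(0))
n=np.array([np.cos(.37),np.sin(.37)])
f=.28
for nm,u,v in(('yellow',(308.9,210.4),(167.3,150.8)),('black',(250+120*f,195+52*f),(120+240*f,120+65*f)),('white',(250+297*f,195+75*f),(120+87*f,120+122*f))):
    p=tri([ray(a,*u),ray(b,*v)]);print(nm,p.round(1),(p[:2]@n).round(1))
S=[(213.2,193.8),(237.2,202.9),(227.4,179.8),(169.4,225.3),(193.6,238.2)];T=[(282.9,163.1),(252.1,164.6),(286.9,192.8),(284,102.3),(253.6,101.5)]
for u,v in zip(S,T): print(tri([ray(a,*u),ray(b,*v)]).round(1), onz(a,*u,64).round(1)[:2],onz(b,*v,64).round(1)[:2])
E
```

```text
tray (array([ 5.23313558e+02, -2.69586679e+02,  1.29155065e-01]), np.float64(237.74944819920765))
tray (array([ 5.23781870e+02, -2.71885862e+02,  1.35500057e-01]), np.float64(208.82223790233036))
tray (array([ 5.23169945e+02, -2.68962468e+02,  1.26096997e-01]), np.float64(16.260715360480344))
tab (array([5.27789291e+02, 2.90802838e+02, 1.50962830e+02, 3.39620392e-01]), np.float64(72.38672814603477))
116.0 246.62745098039215 115.33333333333333 [208 299] [220 317] [208 298] [222 317]
162.0 170.59607843137252 155.88235294117646 [148 159] [161 177] [148 159] [161 177]
yellow [527.8 292.5 147.4] 597.9
black [563.1 240.6 148.9] 612.0
white [516.5 352.9 150.4] 609.2
[521.8 -23.5  62.7] [522.9 -21.6] [521.9 -24. ]
[516.   62.9  63.1] [517.1  63.4] [515.6  63.2]
[437.  -36.1  62.2] [439.1 -34.2] [436.8 -36.1]
[703.  -25.   62.6] [703.9 -23.3] [702.7 -25.2]
[703.6  63.2  62.9] [704.4  64.4] [703.3  63.1]
```

```bash
cat > go.py <<'E'
import sys
from h import *
def delta(x,y,z,th):
    st=sense(); q=st['ee_rot']; Rr=R.from_quat([q[1],q[2],q[3],q[0]]).as_matrix()
    d=Rr.T@(np.array([x,y,z])-st['position'])/30
    th0=np.arctan2(Rr[1,0],Rr[0,0]); t=-np.degrees((th-th0+np.pi)%(2*np.pi)-np.pi)/5
    print('at',np.round(st['position'],1),'th',round(th0,4),'clk',st['clock'],'-> t',d.round(3),'twist',round(t,3))
if __name__=='__main__':
    a=list(map(float,sys.argv[1:]))
    for i in range(0,len(a),4): delta(*a[i:i+4])
E
sed -i "s/190 if col=='yellow'/140 if col=='yellow'/; s/>40))/>(25))) /" fit.py
python3 - <<'E'
from fit import *
a,b=shot('scene'),shot('top')
H=cv2.cvtColor(a['frame'],cv2.COLOR_BGR2HSV)
print(H[208:224:2,308].tolist())
for s in(a,b): print(seg(s,'yellow')[195:235,290:330].sum())
for sh in([a,b],[b]): print('tab',fit_tab(sh,[527.5,291,148,.37]))
E
python3 go.py 500 -300 320 .9
```

```text
[[18, 128, 153], [26, 202, 202], [26, 226, 160], [24, 219, 84], [24, 228, 84], [25, 239, 81], [24, 225, 84], [17, 118, 164]]
112.0
0.0
tab (array([5.27498053e+02, 2.91119985e+02, 1.51098058e+02, 3.59916941e-01]), np.float64(76.44587114584378))
tab (array([5.27826747e+02, 2.91382506e+02, 1.50455493e+02, 3.94724846e-01]), np.float64(1.117999231569444))
at [ 168.8 -653.5  209.1] th 0.2528 clk 1.6 -> t [13.636 -8.649 -3.697] twist -7.416
```

>>> servo_tool --pt "0 13.6 -8.6 -3.7 -7.4" --pt "0 13.6 -8.6 -3.7 -7.4" --pt "0 13.6 -8.6 -3.7 -7.4" --pt "0 13.6 -8.6 -3.7 -7.4" --pt "0 13.6 -8.6 -3.7 -7.4" --pt "0 13.6 -8.6 -3.7 -7.4" --pt "0 13.6 -8.6 -3.7 -7.4" --pt "0 13.6 -8.6 -3.7 -7.4" --pt "0 13.6 -8.6 -3.7 -7.4" --pt "0 13.6 -8.6 -3.7 -7.4" --force 20

```text
clock: 2.6
position: [500.7, -299.8, 321.0]
ee_rot: [0.0, 0.901, 0.435, 0.0]
ft_force: [-0.5, -0.8, 0.2]
grip_width: 0.497
gripper_force: 0.0
```

```bash
sed -i "s/(h>24)/(h>21)/" fit.py
python3 - <<'E'
from fit import *
a,b=shot('scene'),shot('top')
for sh in([a,b],[b],[a]): print('tab',fit_tab(sh,[527.5,291,148,.37]))
E
python3 go.py 527 291 240 1.935
```

```text
tab (array([5.27681837e+02, 2.91252761e+02, 1.50332668e+02, 3.48252342e-01]), np.float64(9.66391898641587))
tab (array([5.27888784e+02, 2.91184476e+02, 1.50007665e+02, 3.83836335e-01]), np.float64(1.7232090922652277))
tab (array([5.27554897e+02, 2.91061243e+02, 1.50029674e+02, 3.71269996e-01]), np.float64(8.093219120090284))
at [ 503.3 -297.9  322.2] th 0.9045 clk 2.7 -> t [ 15.913 -11.523   2.745] twist -11.808
```

>>> servo_tool --pt "0 15.9 -11.5 2 -11.8" --pt "0 15.9 -11.5 2 -11.8" --pt "0 15.9 -11.5 2 -11.8" --pt "0 15.9 -11.5 2 -11.8" --pt "0 15.9 -11.5 2 -11.8" --pt "0 15.9 -11.5 2 -11.8" --pt "0 15.9 -11.5 2 -11.8" --pt "0 15.9 -11.5 2 -11.8" --pt "0 15.9 -11.5 2 -11.8" --pt "0 15.9 -11.5 2 -11.8"

```text
clock: 3.7
position: [522.1, 196.4, 269.3]
ee_rot: [0.0, 0.57, 0.821, 0.0]
ft_force: [1.2, -0.7, -0.0]
grip_width: 0.497
gripper_force: 0.0
```

```bash
python3 go.py 524.7 290.1 215 1.936
```

```text
at [522.1 196.4 269.3] th 1.9278 clk 3.7 -> t [2.898 1.172 1.808] twist -0.093
```

>>> servo_tool --pt "0 2.9 1.17 1.8 -0.1" --pt "0 2.9 1.17 1.8 -0.1" --pt "0 2.9 1.17 1.8 -0.1" --pt "0 2.9 1.17 1.8 -0.1" --pt "0 2.9 1.17 1.8 -0.1" --pt "0 2.9 1.17 1.8 -0.1"

```text
clock: 4.3
position: [525.7, 287.6, 216.8]
ee_rot: [0.001, 0.567, 0.824, 0.001]
ft_force: [0.3, 0.6, 1.4]
grip_width: 0.5
gripper_force: 0.0
```

```bash
python3 go.py 524.7 290.1 115 1.936
```

```text
at [525.7 287.6 216.8] th 1.9353 clk 4.3 -> t [ 0.089 -0.009  3.394] twist -0.008
```

>>> servo_tool --pt "0 0.05 0 1 0" --pt "0 0.05 0 2 0" --pt "0 0.05 0 2.8 0" --pt "0 0.05 0 3.35 0" --pt "0 0.05 0 3.35 0" --pt "0 0.05 0 3.35 0"

```text
clock: 4.9
position: [524.9, 290.0, 116.0]
ee_rot: [0.0, 0.567, 0.824, 0.001]
ft_force: [0.2, 0.3, -1.0]
grip_width: 0.499
gripper_force: 0.0
```

```bash
python3 go.py 524.7 290.1 115 1.936; python3 - <<'E'
from h import *
a=shot('scene');b=shot('top')
o=np.hstack([cv2.resize(a['frame'][180:280,240:373],(400,300),interpolation=2),cv2.resize(b['frame'][110:210,110:243],(400,300),interpolation=2)])
cv2.imwrite('pics/g1.png',o)
E
```

```text
at [524.9 290.  116. ] th 1.9361 clk 4.9 -> t [ 0.005 -0.007  0.032] twist 0.001
```

View pics/g1.png

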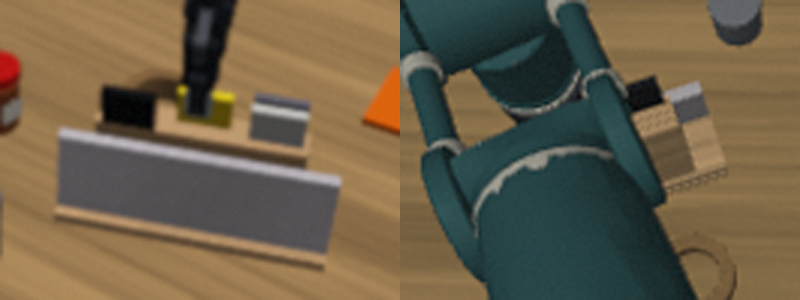

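The back finger is centred behind the yellow tab at crop (205,100), so I'll close.

>>> servo_tool --pt "1 0 0 0 0" --pt "1 0 0 0 0" --pt "1 0 0 0 0" --pt "1 0 0 0 0" --pt "1 0 0 0 0" --pt "1 0 0 0 0" --pt "1 0 0 0 0" --pt "1 0 0 0 0" --force 22

```text
clock: 5.8
position: [524.9, 290.8, 115.9]
ee_rot: [0.0, 0.567, 0.824, 0.001]
ft_force: [-0.3, 0.2, 5.0]
grip_width: 0.1
gripper_force: 21.9
```

```bash
python3 - <<'E'
from h import *
a=shot('scene');b=shot('top')
o=np.hstack([cv2.resize(a['frame'][190:265,250:350],(400,300),interpolation=2),cv2.resize(b['frame'][110:210,110:243],(400,300),interpolation=2)])
cv2.imwrite('pics/g2.png',o)
E
```

```text
(no output)
```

View pics/g2.png

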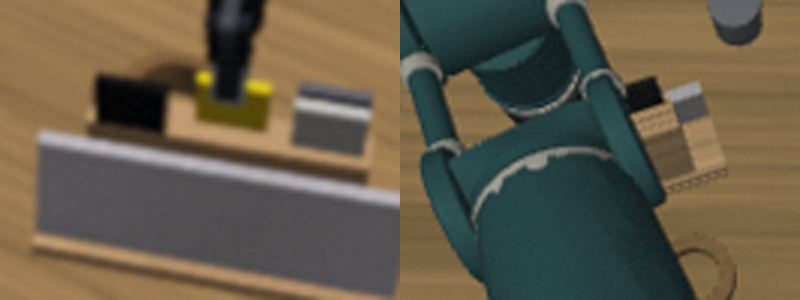

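The yellow tab (235,100) is gripped and the other boards haven't moved. I'll lift along the board's plane.

>>> servo_tool --pt "1 0 0.03 -0.15 0" --pt "1 0 0.07 -0.33 0" --pt "1 0 0.11 -0.5 0" --pt "1 0 0.14 -0.67 0" --pt "1 0 0.18 -0.83 0" --pt "1 0 0.21 -1 0" --pt "1 0 0.21 -1 0" --force 22

```text
clock: 6.6
position: [530.8, 293.0, 146.1]
ee_rot: [0.0, 0.567, 0.824, 0.001]
ft_force: [-0.1, -1.0, -0.3]
grip_width: 0.096
gripper_force: 23.2
```

```bash
python3 - <<'E'
from h import *
a=shot('scene');b=shot('top')
o=np.hstack([cv2.resize(a['frame'][180:255,250:350],(400,300),interpolation=2),cv2.resize(b['frame'][110:210,110:243],(400,300),interpolation=2)])
cv2.imwrite('pics/g3.png',o)
E
```

```text
(no output)
```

View pics/g3.png

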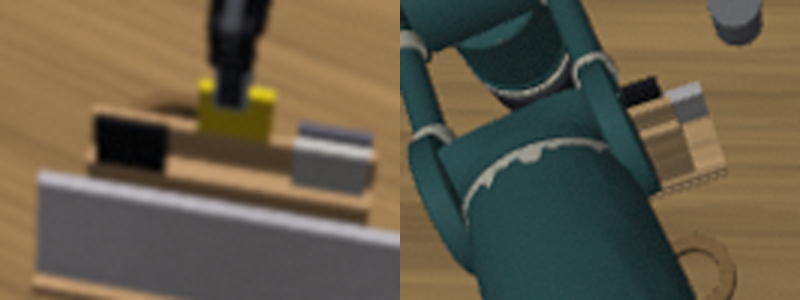

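>>> servo_tool --pt "1 0 0.07 -0.33 0" --pt "1 0 0.14 -0.67 0" --pt "1 0 0.21 -1 0" --pt "1 0 0.28 -1.33 0" --pt "1 0 0.36 -1.7 0" --pt "1 0 0.47 -2.2 0" --pt "1 0 0.6 -2.8 0" --pt "1 0 0.77 -3.6 0" --pt "1 0 0.94 -4.4 0" --pt "1 0 1 -5 0"

```text
clock: 7.7
position: [559.8, 304.1, 298.4]
ee_rot: [0.001, 0.566, 0.824, 0.002]
ft_force: [0.4, -0.3, -0.8]
grip_width: 0.086
gripper_force: 21.8
```

>>> servo_tool --pt "1 0 0 -0.3 0" --pt "1 0 0 -0.3 0" --force 60

```text
clock: 7.9
position: [559.3, 304.0, 306.7]
ee_rot: [0.001, 0.566, 0.824, 0.002]
ft_force: [0.3, -0.4, -2.0]
grip_width: 0.065
gripper_force: 63.0
```

```bash
python3 - <<'E'
from h import *
a=shot('scene');b=shot('top')
o=np.hstack([cv2.resize(a['frame'][130:280,230:430],(400,300),interpolation=2),cv2.resize(b['frame'][90:240,60:260],(400,300),interpolation=2)])
cv2.imwrite('pics/g4.png',o)
E
python3 go.py 523.3 -269.6 320 1.699
```

```text
at [557.9 303.3 303.5] th 1.9371 clk 8.0 -> t [-17.417  -7.915  -0.546] twist 2.728
```

View pics/g4.png

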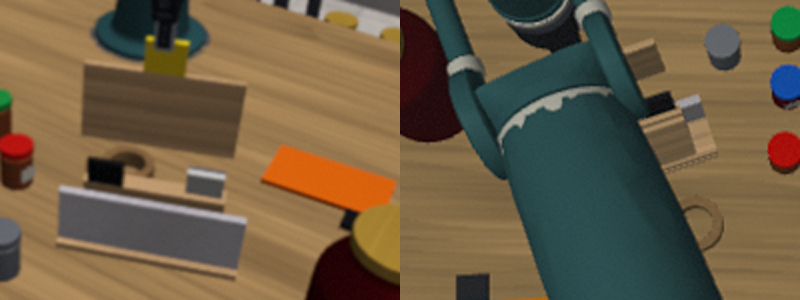

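The board is out cleanly at crop (80-245,65-155), and the stack still leans. Carrying it to the tray.

>>> servo_tool --pt "1 -17.4 -7.9 -0.5 2.7" --pt "1 -17.4 -7.9 -0.5 2.7" --pt "1 -17.4 -7.9 -0.5 2.7" --pt "1 -17.4 -7.9 -0.5 2.7" --pt "1 -17.4 -7.9 -0.5 2.7" --pt "1 -17.4 -7.9 -0.5 2.7" --pt "1 -17.4 -7.9 -0.5 2.7" --pt "1 -17.4 -7.9 -0.5 2.7" --pt "1 -17.4 -7.9 -0.5 2.7" --pt "1 -17.4 -7.9 -0.5 2.7"

```text
clock: 9.0
position: [526.7, -197.2, 315.3]
ee_rot: [-0.001, 0.659, 0.752, -0.0]
ft_force: [1.1, 0.2, -0.4]
grip_width: 0.07
gripper_force: 63.0
```

>>> servo_tool --pt "1 0 0 0 0" --pt "1 0 0 0 0" --pt "1 0 0 0 0"

```text
clock: 9.3
position: [527.6, -194.6, 315.8]
ee_rot: [-0.001, 0.659, 0.752, -0.0]
ft_force: [-0.1, 0.5, -1.3]
grip_width: 0.07
gripper_force: 63.0
```

```bash
python3 go.py 523.3 -269.6 220 1.699
```

```text
at [ 527.6 -194.6  315.8] th 1.7018 clk 9.3 -> t [-2.466 -0.465  3.189] twist 0.032
```

>>> servo_tool --pt "1 -2.47 -0.46 3.2 0.03" --pt "1 -2.47 -0.46 3.2 0.03" --pt "1 -2.47 -0.46 3.2 0.03" --pt "1 -2.47 -0.46 3.2 0.03" --pt "1 -2.47 -0.46 3.2 0.03" --pt "1 -2.47 -0.46 3.2 0.03" --pt "1 -2.47 -0.46 3.2 0.03"

```text
clock: 10.0
position: [525.5, -270.1, 223.3]
ee_rot: [0.002, 0.66, 0.751, 0.001]
ft_force: [0.5, -0.7, -1.4]
grip_width: 0.066
gripper_force: 63.0
```

```bash
python3 go.py 523.3 -269.6 220 1.699; python3 - <<'E'
from h import *
a=shot('scene');b=shot('top')
o=np.hstack([cv2.resize(a['frame'][90:240,80:280],(400,300),interpolation=2),cv2.resize(b['frame'][90:240,280:480],(400,300),interpolation=2)])
cv2.imwrite('pics/g5.png',cv2.resize(o,None,fx=1,fy=1))
E
```

```text
at [ 525.5 -270.1  223.3] th 1.7005 clk 10.0 -> t [ 0.027 -0.07   0.109] twist 0.017
```

View pics/g5.png

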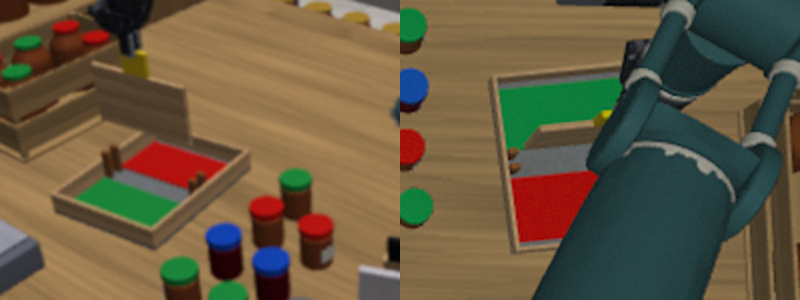

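```bash
python3 - <<'E'
from h import *
a=shot('scene');b=shot('top')
o=np.hstack([cv2.resize(a['frame'][110:175,115:195],(400,325),interpolation=2),cv2.resize(b['frame'][135:200,328:408],(400,325),interpolation=2)])
cv2.imwrite('pics/g6.png',o)
E
python3 go.py 523.3 -269.6 220 1.699
```

```text
at [ 524.6 -270.6  222.1] th 1.6995 clk 10.2 -> t [ 0.037 -0.038  0.069] twist 0.005
```

View pics/g6.png

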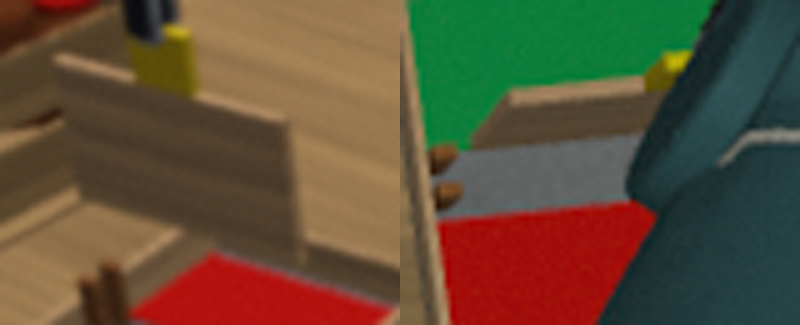

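```bash
python3 - <<'E'
from h import *
from scipy.optimize import least_squares
a=shot('scene');b=shot('top')
S=lambda x,y:(115+(x+.5)/5-.5,110+(y+.5)/5-.5)
T=lambda x,y:(328+(x-400+.5)/5-.5,135+(y+.5)/5-.5)
obs=[(a,(4,-90,100),S(57,60)),(a,(4,90,100),S(289,124)),(a,(4,90,0),S(295,264)),(a,(4,-90,0),S(80,198)),(a,(4,23,140),S(195,36)),
(b,(-4,90,0),T(472,146)),(b,(-4,90,100),T(504,107)),(b,(4,90,100),T(512,91))]
def mod(p): 
    Rr=R.from_euler('zyx',p[3:]).as_matrix(); return [Rr@np.array(m,float)+p[:3] for _,m,_ in obs]
f=lambda p:np.concatenate([proj(s,P)-o for (s,_,o),P in zip(obs,mod(p))])
r=least_squares(f,[523,-270,112,.128,0,0],loss='soft_l1')
print(r.x[:3].round(1),np.degrees(r.x[3:]).round(2),'\n',f(r.x).reshape(-1,2).round(1).tolist())
print(np.degrees(.128))
E
python3 go.py 523.3 -269.6 220 1.699
```

```text
[ 526.1 -268.8  112.4] [ 6.48 -1.99 -0.48] 
 [[0.2, -0.7], [-1.0, -0.3], [0.4, 1.2], [-0.2, -0.0], [-1.1, -0.1], [-0.6, 0.1], [0.7, 0.3], [-1.3, 0.4]]
7.333859777674538
at [ 524.2 -270.7  221.5] th 1.6991 clk 10.3 -> t [ 0.04  -0.026  0.049] twist 0.001
```

>>> servo_tool --pt "1 0 -0.05 0.4 0" --pt "1 0 -0.05 0.8 0" --pt "1 0 -0.05 1.2 0" --pt "1 0 -0.05 1.5 0" --pt "1 0 -0.05 1.5 0" --pt "1 0 -0.05 1.5 0" --pt "1 0 -0.05 1.5 0" --pt "1 0 -0.05 1.5 0"

```text
clock: 11.1
position: [523.1, -271.3, 176.8]
ee_rot: [0.001, 0.66, 0.751, 0.0]
ft_force: [0.6, 0.0, -1.9]
grip_width: 0.065
gripper_force: 62.9
```

```bash
python3 - <<'E'
from h import *
a=shot('scene');b=shot('top')
o=np.hstack([cv2.resize(a['frame'][120:185,115:195],(400,325),interpolation=2),cv2.resize(b['frame'][135:200,328:408],(400,325),interpolation=2)])
cv2.imwrite('pics/g7.png',o)
E
python3 go.py 523.3 -269.6 220 1.699
```

```text
at [ 523.  -271.2  176.7] th 1.6988 clk 11.2 -> t [ 0.051  0.02  -1.444] twist -0.002
```

View pics/g7.png

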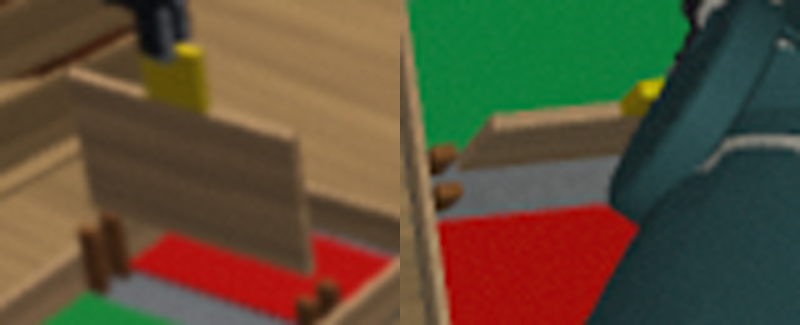

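```bash
cat > ov.py <<'E'
from fit import *
from scipy.optimize import least_squares
a=shot('scene');b=shot('top')
S=lambda x,y:(115+(x+.5)/5-.5,120+(y+.5)/5-.5)
T=lambda x,y:(328+(x-400+.5)/5-.5,135+(y+.5)/5-.5)
obs=[(a,(4,-90,100),S(72,70)),(a,(4,90,100),S(297,137)),(a,(4,90,0),S(305,273)),(a,(4,-90,0),S(95,207)),(a,(4,23,140),S(205,45)),
(b,(-4,90,0),T(460,167)),(b,(-4,90,100),T(488,131)),(b,(4,90,100),T(494,115))]
def mod(p): 
    Rr=R.from_euler('zyx',p[3:]).as_matrix(); return [Rr@np.array(m,float)+p[:3] for _,m,_ in obs]
f=lambda p:np.concatenate([proj(s,P)-o for (s,_,o),P in zip(obs,mod(p))])
r=least_squares(f,[523,-270,112,.128,0,0],loss='soft_l1')
print(r.x[:3].round(1),np.degrees(r.x[3:]).round(2),'\n',f(r.x).reshape(-1,2).round(1).tolist())
p=r.x; Rb=R.from_euler('zyx',p[3:]).as_matrix()
t=np.array([523.3,-269.6,0]);
print('foot in tray',(Rt(.128).T@(p[:3]-t)).round(1))
out=[]
for s,x0,y0 in((a,115,120),(b,328,135)):
    im=cv2.resize(s['frame'][y0:y0+65,x0:x0+80],(400,325),interpolation=2)
    dr=lambda P,c:cv2.polylines(im,[((np.array([proj(s,q) for q in P])-[x0,y0]+.5)*5-.5).round().astype(np.int32)],True,c,1)
    for w in W[4:]:
        w=w[[1,3,7,5]]; dr(w@Rt(.128).T+t,(255,255,0))
    dr(np.array([(-4,-90,0),(4,-90,0),(4,90,0),(-4,90,0)])@Rb.T+p[:3],(255,0,255))
    dr(np.array([(4,-90,100),(4,90,100),(4,90,0),(4,-90,0)])@Rb.T+p[:3],(255,0,255))
    out.append(im)
cv2.imwrite('pics/g8.png',np.hstack(out))
E
python3 ov.py
```

```text
[ 523.7 -268.6   68.9] [ 6.07 -2.26  0.27] 
 [[0.1, -0.5], [-0.8, -0.6], [0.2, 0.7], [-0.3, -0.5], [-0.8, 0.7], [-1.3, -0.1], [0.7, 0.3], [-0.8, 0.5]]
foot in tray [ 0.5  0.9 68.9]
```

View pics/g8.png

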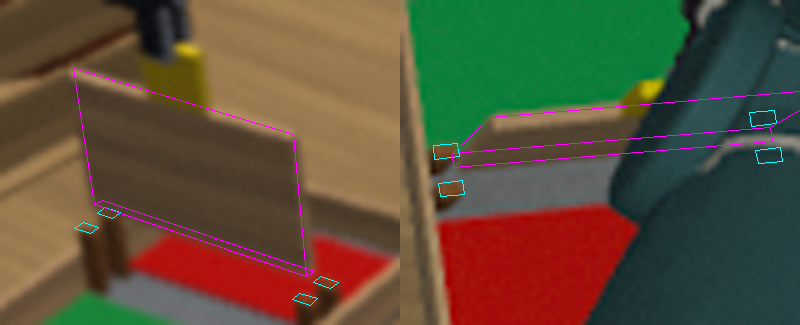

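>>> servo_tool --pt "1 0 -0.03 0 -0.12" --pt "1 0 -0.03 0.3 -0.12" --pt "1 0 -0.03 0.5 -0.12" --pt "1 0 -0.03 0.7 -0.12" --pt "1 0 -0.03 0.85 -0.12" --pt "1 0 -0.03 0.85 -0.12"

```text
clock: 11.9
position: [521.0, -270.7, 149.1]
ee_rot: [-0.001, 0.657, 0.754, -0.0]
ft_force: [0.4, 0.8, -1.9]
grip_width: 0.066
gripper_force: 62.9
```

>>> servo_tool --pt "1 0 0 0.25 0" --pt "1 0 0 0.5 0" --pt "1 0 0 0.75 0" --pt "1 0 0 1 0" --pt "1 0 0 1 0" --pt "1 0 0 1 0"

```text
clock: 12.5
position: [521.4, -271.0, 120.0]
ee_rot: [-0.0, 0.656, 0.754, -0.0]
ft_force: [0.6, -0.6, -1.2]
grip_width: 0.064
gripper_force: 63.0
```

>>> servo_tool --pt "1 0 0 0.05 0" --pt "1 0 0 0.1 0" --pt "1 0 0 0.15 0" --pt "1 0 0 0.15 0"

```text
clock: 12.9
position: [521.5, -271.0, 115.8]
ee_rot: [-0.0, 0.656, 0.754, -0.0]
ft_force: [0.3, 1.3, -2.1]
grip_width: 0.065
gripper_force: 62.9
```

>>> servo_tool --pt "1 0 0 0.05 0" --pt "1 0 0 0.1 0" --pt "1 0 0 0.15 0" --pt "1 0 0 0.15 0"

```text
clock: 13.3
position: [523.5, -271.3, 114.4]
ee_rot: [0.002, 0.657, 0.754, 0.001]
ft_force: [-0.6, 3.8, 11.1]
grip_width: 0.067
gripper_force: 64.4
```

>>> servo_tool --pt "1 0 0 0.04 0" --pt "1 0 0 0.08 0" --pt "1 0 0 0.1 0" --pt "1 0 0 0.1 0"

```text
clock: 13.7
position: [525.2, -271.2, 114.3]
ee_rot: [0.003, 0.657, 0.754, 0.002]
ft_force: [-1.5, 6.5, 20.4]
grip_width: 0.068
gripper_force: 65.9
```

Contact came at the expected depth. I'll release and rise.

>>> servo_tool --pt "1 0 0 -0.15 0" --pt "1 0 0 -0.15 0" --pt "0.7 0 0 -0.15 0" --pt "0.3 0 0 -0.15 0" --pt "0 0 0 -0.15 0" --pt "0 0 0 -0.15 0" --pt "0 0 0 -0.15 0" --force 20

```text
clock: 14.4
position: [521.4, -271.0, 112.5]
ee_rot: [-0.0, 0.657, 0.754, -0.0]
ft_force: [0.3, -0.9, 0.4]
grip_width: 0.5
gripper_force: 0.0
```

>>> servo_tool --pt "0 0 0 -1 0" --pt "0 0 0 -2 0" --pt "0 0 0 -4 0" --pt "0 0 0 -5 0" --pt "0 0 0 -5 0"

```text
clock: 14.9
position: [525.4, -273.2, 271.3]
ee_rot: [0.007, 0.656, 0.754, 0.001]
ft_force: [0.4, -0.3, 0.6]
grip_width: 0.497
gripper_force: 0.0
```

```bash
python3 go.py 480 -36 200 1.57 703 -25 180 1.57; python3 - <<'E'
from fit import *
a=shot('scene');b=shot('top')
# predicted tab top middle if seated: compare yellow fit
print(fit_tab([a,b],[523,-270,145,.128],0.),fit_tab([a],[523,-270,145,.128],0.))
o=np.hstack([cv2.resize(a['frame'][120:195,100:200],(400,300),interpolation=2),cv2.resize(b['frame'][120:195,320:420],(400,300),interpolation=2)])
cv2.imwrite('pics/g9.png',o)
E
```

```text
at [ 525.4 -273.2  271.3] th 1.7092 clk 14.9 -> t [ 8.06  -0.431  2.305] twist 1.596
at [ 525.4 -273.2  271.3] th 1.7092 clk 14.9 -> t [7.403 6.974 3.056] twist 1.596
(array([ 5.21902559e+02, -2.69375355e+02,  1.44606664e+02,  1.75324914e-01]), np.float64(17.34061155306521)) (array([ 5.23935951e+02, -2.68088867e+02,  1.46543354e+02,  1.15657475e-01]), np.float64(0.7770623987696216))
```

View pics/g9.png

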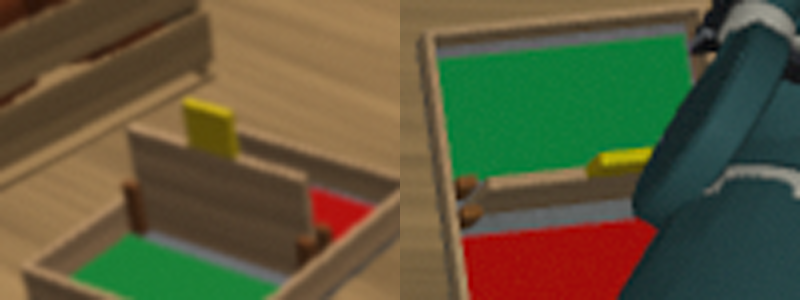

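The divider is seated: tab top measured at z 145, foot in the slot between the ribs. Now the jars.

```bash
cat > jars.py <<'E'
from fit import *
def jars():
    for nm in('top','scene'):
        s=shot(nm)
        for c in('red','green','blue'):
            n,l,stt,ce=cv2.connectedComponentsWithStats(seg(s,c).astype(np.uint8))
            o=[]
            for i in range(1,n):
                p=onz(s,*ce[i],64)
                if 30<stt[i,4]<400 and 380<p[0]<800 and -420<p[1]<180: o.append((p[:2].round(1).tolist(),int(stt[i,4])))
            print(nm,c,o)
if __name__=='__main__':
    import go,sys
    jars()
    a=list(map(float,sys.argv[1:]))
    for i in range(0,len(a),4): go.delta(*a[i:i+4])
E
python3 jars.py 437 -36 150 1.571
```

```text
top red [([580.6, -20.3], 35), ([521.8, -24.0], 251), ([515.4, 63.4], 253)]
top green [([724.3, -17.9], 228), ([703.4, 62.9], 227), ([436.7, -36.1], 250)]
top blue []
scene red [([487.4, -175.2], 115), ([523.5, -21.2], 190), ([517.2, 63.6], 198), ([655.6, 19.4], 155), ([658.9, 104.2], 163)]
scene green [([439.0, -34.3], 131), ([725.4, -16.1], 213), ([704.3, 64.4], 226)]
scene blue [([612.9, -26.8], 183), ([615.7, 62.2], 214)]
at [ 520.8 -270.6  261.3] th 1.7093 clk 15.1 -> t [ 8.125 -1.679  3.726] twist 1.585
```

>>> servo_tool --pt "-1 8.1 -1.68 2 1.6" --pt "-1 8.1 -1.68 2 1.6" --pt "-1 8.1 -1.68 2 1.6" --pt "-1 8.1 -1.68 2 1.6" --pt "-1 8.1 -1.68 2 1.6" --pt "-1 8.1 -1.68 3.7 1.6" --pt "-1 8.1 -1.68 3.7 1.6" --pt "-1 8.1 -1.68 3.7 1.6" --pt "-1 8.1 -1.68 3.7 1.6"

```text
clock: 16.0
position: [439.4, -38.2, 153.1]
ee_rot: [0.001, 0.708, 0.706, 0.0]
ft_force: [0.4, -0.5, 0.7]
grip_width: 1.003
gripper_force: 0.0
```

```bash
python3 go.py 437 -36 22 1.571
```

```text
at [439.4 -38.2 153.1] th 1.5687 clk 16.0 -> t [ 0.076 -0.084  4.369] twist -0.026
```

>>> servo_tool --pt "-1 0.03 -0.03 1.3 0" --pt "-1 0.03 -0.03 2.6 0" --pt "-1 0.03 -0.03 3.6 0" --pt "-1 0.03 -0.03 4.3 0" --pt "-1 0.03 -0.03 4.3 0" --pt "1 0.03 -0.03 4.3 0" --pt "1 0.03 -0.03 4.3 0" --pt "1 0.03 -0.03 4.3 0" --pt "1 0.03 -0.03 4.3 0" --pt "1 0.03 -0.03 4.3 0" --force 40

```text
clock: 17.0
position: [439.3, -37.0, 25.3]
ee_rot: [0.002, 0.707, 0.707, 0.001]
ft_force: [-2.1, 0.1, 6.4]
grip_width: 0.591
gripper_force: 40.7
```

>>> servo_tool --pt "1 0 0 0 0" --pt "1 0 0 -1 0" --pt "1 0 0 -2.5 0" --pt "1 0 0 -4 0" --pt "1 0 0 -5.5 0" --pt "1 0 0 -6.5 0" --pt "1 0 0 -6.5 0"

```text
clock: 17.7
position: [441.5, -37.1, 225.2]
ee_rot: [0.005, 0.707, 0.707, 0.004]
ft_force: [1.4, 0.6, -1.8]
grip_width: 0.591
gripper_force: 42.8
```

```bash
python3 go.py 598.5 -320.4 215 1.699
```

```text
at [441.5 -37.1 225.2] th 1.5697 clk 17.7 -> t [-9.438  5.238  0.426] twist -1.482
```

>>> servo_tool --pt "1 -9.4 5.25 0.4 -1.5" --pt "1 -9.4 5.25 0.4 -1.5" --pt "1 -9.4 5.25 0.4 -1.5" --pt "1 -9.4 5.25 0.4 -1.5" --pt "1 -9.4 5.25 0.4 -1.5" --pt "1 -9.4 5.25 0.4 -1.5" --pt "1 -9.4 5.25 0.4 -1.5" --pt "1 -9.4 5.25 0.4 -1.5" --pt "1 -9.4 5.25 0.4 -1.5" --pt "1 -9.4 5.25 0.4 -1.5"

```text
clock: 18.7
position: [593.7, -317.6, 205.4]
ee_rot: [-0.001, 0.66, 0.752, -0.0]
ft_force: [-0.2, -0.2, -1.4]
grip_width: 0.593
gripper_force: 42.7
```

```bash
python3 go.py 598.5 -320.4 34 1.699
```

```text
at [ 593.7 -317.6  205.4] th 1.701 clk 18.7 -> t [-0.12   0.151  5.712] twist 0.023
```

>>> servo_tool --pt "1 -0.06 0.1 1.3 0" --pt "1 -0.06 0.1 2.6 0" --pt "1 -0.06 0.1 3.9 0" --pt "1 -0.06 0.1 4.7 0" --pt "1 -0.06 0.1 5.2 0" --pt "1 -0.06 0.1 5.2 0" --pt "1 -0.06 0.1 5.2 0" --pt "1 -0.06 0.1 5.2 0"

```text
clock: 19.5
position: [599.4, -320.9, 52.7]
ee_rot: [0.002, 0.66, 0.752, 0.0]
ft_force: [0.0, 0.6, -0.6]
grip_width: 0.591
gripper_force: 42.8
```

```bash
python3 go.py 598.5 -320.4 34 1.699
```

```text
at [ 599.4 -320.9   52.7] th 1.7008 clk 19.5 -> t [ 0.021 -0.031  0.622] twist 0.02
```

>>> servo_tool --pt "1 0 0 0.2 0" --pt "1 0 0 0.4 0" --pt "1 0 0 0.6 0" --pt "1 0 0 0.6 0" --pt "1 0 0 0.6 0"

```text
clock: 20.0
position: [597.6, -320.7, 33.0]
ee_rot: [0.0, 0.66, 0.751, -0.0]
ft_force: [-2.5, 0.5, 5.7]
grip_width: 0.59
gripper_force: 43.3
```

>>> servo_tool --pt "-0.4 0 0 0 0" --pt "-0.45 0 0 0 0" --pt "-0.45 0 0 0 0" --pt "-0.45 0 0 -1 0" --pt "-0.45 0 0 -2.3 0" --pt "-0.45 0 0 -4 0" --pt "-0.45 0 0 -5.5 0" --pt "-0.45 0 0 -6 0"

```text
clock: 20.8
position: [600.7, -321.7, 219.2]
ee_rot: [0.005, 0.66, 0.751, 0.001]
ft_force: [0.4, -0.7, 0.5]
grip_width: 0.726
gripper_force: 0.0
```

```bash
python3 jars.py 724 -18 170 1.95
```

```text
top red [([581.5, -18.0], 38), ([521.7, -24.0], 251), ([515.5, 63.5], 254)]
top green [([724.3, -17.7], 228), ([703.5, 63.1], 226)]
top blue []
scene red [([487.6, -174.8], 115), ([524.3, -22.3], 178), ([517.4, 64.7], 189), ([655.5, 18.8], 157), ([660.0, 103.7], 175)]
scene green [([590.7, -328.4], 129), ([725.3, -16.1], 212), ([704.2, 64.3], 229)]
scene blue [([612.9, -26.8], 183), ([615.7, 62.3], 213)]
at [ 599.9 -321.3  216.4] th 1.7006 clk 20.9 -> t [9.497 5.402 1.535] twist -2.858
```

>>> servo_tool --pt "-1 9.5 5.4 0 -1.25" --pt "-1 9.5 5.4 0 -1.25" --pt "-1 9.5 5.4 0 -1.25" --pt "-1 9.5 5.4 0 -1.25" --pt "-1 9.5 5.4 0 -1.25" --pt "-1 9.5 5.4 0 -1.25" --pt "-1 9.5 5.4 0 -1.25" --pt "-1 9.5 5.4 1.5 -1.25" --pt "-1 9.5 5.4 1.5 -1.25" --pt "-1 9.5 5.4 1.5 -1.25"

```text
clock: 21.9
position: [718.4, -16.5, 162.5]
ee_rot: [-0.003, 0.618, 0.786, -0.003]
ft_force: [0.6, 0.1, 0.4]
grip_width: 1.0
gripper_force: 0.0
```

```bash
python3 go.py 724 -18 22 1.81
```

```text
at [718.4 -16.5 162.5] th 1.8096 clk 21.9 -> t [-0.103  0.208  4.68 ] twist -0.004
```

>>> servo_tool --pt "-1 -0.05 0.1 1 0" --pt "-1 -0.05 0.1 2 0" --pt "-1 -0.05 0.1 2.3 0" --pt "-1 -0.05 0.1 2.3 0" --pt "-1 -0.05 0.1 2.3 0"

```text
clock: 22.4
position: [725.7, -17.9, 99.8]
ee_rot: [0.001, 0.618, 0.786, 0.001]
ft_force: [0.1, 0.0, -0.1]
grip_width: 0.998
gripper_force: 0.0
```

```bash
python3 go.py 724 -18 23 1.81
```

```text
at [725.7 -17.9  99.8] th 1.8088 clk 22.4 -> t [ 0.013 -0.061  2.56 ] twist -0.014
```

>>> servo_tool --pt "-1 0 -0.05 1 0" --pt "-1 0 -0.05 2 0" --pt "-1 0 -0.05 2.55 0" --pt "-1 0 -0.05 2.55 0" --pt "1 0 -0.05 2.55 0" --pt "1 0 -0.05 2.55 0" --pt "1 0 -0.05 2.55 0" --pt "1 0 -0.05 2.55 0" --pt "1 0 -0.05 2.55 0" --pt "1 0 -0.05 2.55 0" --force 40

```text
clock: 23.4
position: [725.1, -17.8, 24.3]
ee_rot: [0.002, 0.618, 0.786, 0.001]
ft_force: [-1.5, -0.7, 6.0]
grip_width: 0.596
gripper_force: 41.7
```

>>> servo_tool --pt "1 0 0 -0.5 0" --pt "1 0 0 -2 0" --pt "1 0 0 -3.5 0" --pt "1 0 0 -5 0" --pt "1 0 0 -6 0" --pt "1 0 0 -6.4 0" --pt "1 0 0 -6.4 0" --pt "1 0 0 -6.4 0"

```text
clock: 24.2
position: [722.1, -17.6, 211.5]
ee_rot: [-0.001, 0.618, 0.786, -0.001]
ft_force: [0.1, -0.9, -1.6]
grip_width: 0.597
gripper_force: 42.1
```

```bash
python3 go.py 590.8 -260.9 215 1.699
```

```text
at [722.1 -17.6 211.5] th 1.8096 clk 24.2 -> t [-6.845 -6.173 -0.105] twist 1.268
```

>>> servo_tool --pt "1 -6.85 -6.15 -0.1 1.27" --pt "1 -6.85 -6.15 -0.1 1.27" --pt "1 -6.85 -6.15 -0.1 1.27" --pt "1 -6.85 -6.15 -0.1 1.27" --pt "1 -6.85 -6.15 -0.1 1.27" --pt "1 -6.85 -6.15 -0.1 1.27" --pt "1 -6.85 -6.15 -0.1 1.27" --pt "1 -6.85 -6.15 -0.1 1.27" --pt "1 -6.85 -6.15 -0.1 1.27" --pt "1 -6.85 -6.15 -0.1 1.27"

```text
clock: 25.2
position: [592.9, -259.4, 215.4]
ee_rot: [-0.001, 0.66, 0.751, -0.0]
ft_force: [0.0, 0.5, -0.7]
grip_width: 0.598
gripper_force: 42.3
```

```bash
python3 go.py 590.8 -260.9 52 1.699
```

```text
at [ 592.9 -259.4  215.4] th 1.7005 clk 25.2 -> t [-0.046 -0.068  5.446] twist 0.018
```

>>> servo_tool --pt "1 -0.03 -0.03 1.3 0" --pt "1 -0.03 -0.03 2.6 0" --pt "1 -0.03 -0.03 3.9 0" --pt "1 -0.03 -0.03 5 0" --pt "1 -0.03 -0.03 5.4 0" --pt "1 -0.03 -0.03 5.4 0" --pt "1 -0.03 -0.03 5.4 0"

```text
clock: 25.9
position: [593.3, -262.0, 55.9]
ee_rot: [0.001, 0.66, 0.751, 0.0]
ft_force: [-0.6, -0.4, -1.4]
grip_width: 0.592
gripper_force: 42.4
```

```bash
python3 go.py 590.8 -260.9 33.5 1.699
```

```text
at [ 593.3 -262.    55.9] th 1.6996 clk 25.9 -> t [ 0.048 -0.079  0.748] twist 0.007
```

>>> servo_tool --pt "1 0.03 -0.04 0.25 0" --pt "1 0.03 -0.04 0.5 0" --pt "1 0.03 -0.04 0.68 0" --pt "1 0.03 -0.04 0.7 0" --pt "1 0.03 -0.04 0.7 0"

```text
clock: 26.4
position: [590.3, -261.2, 33.2]
ee_rot: [-0.0, 0.66, 0.751, -0.0]
ft_force: [0.0, -0.2, -1.6]
grip_width: 0.594
gripper_force: 42.4
```

>>> servo_tool --pt "1 0 0 0.05 0" --pt "1 0 0 0.08 0" --pt "1 0 0 0.08 0"

```text
clock: 26.7
position: [590.9, -261.6, 32.3]
ee_rot: [0.0, 0.66, 0.751, -0.0]
ft_force: [-3.1, 1.1, 5.6]
grip_width: 0.595
gripper_force: 42.8
```

>>> servo_tool --pt "-0.4 0 0 0 0" --pt "-0.45 0 0 0 0" --pt "-0.45 0 0 0 0" --pt "-0.45 0 0 -1 0" --pt "-0.45 0 0 -2.3 0" --pt "-0.45 0 0 -4 0" --pt "-0.45 0 0 -5.5 0" --pt "-0.45 0 0 -6 0" --pt "-0.45 0 0 -6 0"

```text
clock: 27.6
position: [592.8, -262.2, 215.3]
ee_rot: [0.004, 0.66, 0.751, 0.001]
ft_force: [-0.5, -0.0, -0.5]
grip_width: 0.722
gripper_force: 0.0
```

```bash
python3 jars.py 703.5 63 210 2.356
```

```text
top red [([581.4, -19.1], 36), ([521.9, -24.0], 249), ([515.4, 63.5], 253)]
top green [([703.5, 63.0], 227)]
top blue []
scene red [([487.3, -175.2], 118), ([524.5, -22.2], 176), ([517.4, 65.1], 190), ([655.3, 18.7], 158), ([659.6, 103.8], 171)]
scene green [([587.1, -298.0], 272), ([624.9, -159.5], 206), ([704.3, 64.3], 228)]
scene blue [([612.9, -26.8], 183), ([615.8, 62.3], 213)]
at [ 589.9 -260.9  209.7] th 1.6988 clk 27.7 -> t [ 1.0224e+01  5.1350e+00 -8.0000e-03] twist -7.531
```

>>> servo_tool --pt "-1 10.2 5.15 0 -7.5" --pt "-1 10.2 5.15 0 -7.5" --pt "-1 10.2 5.15 0 -7.5" --pt "-1 10.2 5.15 0 -7.5" --pt "-1 10.2 5.15 0 -7.5" --pt "-1 10.2 5.15 0 -7.5" --pt "-1 10.2 5.15 0 -7.5" --pt "-1 10.2 5.15 0 -7.5" --pt "-1 10.2 5.15 2 -7.5" --pt "-1 10.2 5.15 2 -7.5"

```text
clock: 28.7
position: [698.9, 61.7, 141.8]
ee_rot: [-0.006, 0.384, 0.923, -0.003]
ft_force: [-1.7, -0.3, -2.1]
grip_width: 0.994
gripper_force: 0.0
```

>>> servo_tool --pt "-1 0 0 1 0" --pt "-1 0 0 1 0" --pt "-1 0 0 1 0"

```text
clock: 29.0
position: [703.0, 61.1, 119.3]
ee_rot: [-0.002, 0.384, 0.923, -0.001]
ft_force: [0.7, -0.7, -0.7]
grip_width: 0.996
gripper_force: 0.0
```

```bash
python3 go.py 703.5 63 23 2.356
```

```text
at [703.   61.1 119.3] th 2.3524 clk 29.0 -> t [0.024 0.068 3.21 ] twist -0.042
```

>>> servo_tool --pt "-1 0.02 0.04 1 0" --pt "-1 0.02 0.04 2 0" --pt "-1 0.02 0.04 2.8 0" --pt "-1 0.02 0.04 3.2 0" --pt "-1 0.02 0.04 3.2 0" --pt "1 0.02 0.04 3.2 0" --pt "1 0.02 0.04 3.2 0" --pt "1 0.02 0.04 3.2 0" --pt "1 0.02 0.04 3.2 0" --pt "1 0.02 0.04 3.2 0" --force 40

```text
clock: 30.0
position: [706.9, 63.1, 27.9]
ee_rot: [0.002, 0.384, 0.923, 0.001]
ft_force: [-1.7, -1.9, 6.9]
grip_width: 0.593
gripper_force: 41.3
```

>>> servo_tool --pt "1 0 0 0 0" --pt "1 0 0 -0.5 0" --pt "1 0 0 -2 0" --pt "1 0 0 -3.5 0" --pt "1 0 0 -5 0" --pt "1 0 0 -6 0" --pt "1 0 0 -6.4 0" --pt "1 0 0 -6.4 0" --pt "1 0 0 -6.4 0"

```text
clock: 30.9
position: [704.0, 63.3, 215.1]
ee_rot: [-0.001, 0.384, 0.923, -0.001]
ft_force: [-0.2, -0.1, -2.8]
grip_width: 0.592
gripper_force: 42.4
```

```bash
python3 go.py 583.1 -201.4 215 1.699
```

```text
at [704.   63.3 215.1] th 2.3534 clk 30.9 -> t [-3.416 -9.079  0.015] twist 7.499
```

>>> servo_tool --pt "1 -3.4 -9.1 0 7.5" --pt "1 -3.4 -9.1 0 7.5" --pt "1 -3.4 -9.1 0 7.5" --pt "1 -3.4 -9.1 0 7.5" --pt "1 -3.4 -9.1 0 7.5" --pt "1 -3.4 -9.1 0 7.5" --pt "1 -3.4 -9.1 0 7.5" --pt "1 -3.4 -9.1 0 7.5" --pt "1 -3.4 -9.1 0 7.5" --pt "1 -3.4 -9.1 0 7.5"

```text
clock: 31.9
position: [583.6, -200.1, 215.9]
ee_rot: [-0.001, 0.66, 0.751, -0.0]
ft_force: [0.0, 0.3, -2.1]
grip_width: 0.595
gripper_force: 42.7
```

```bash
python3 go.py 583.1 -201.4 55 1.699
```

```text
at [ 583.6 -200.1  215.9] th 1.7005 clk 31.9 -> t [-0.049 -0.014  5.364] twist 0.017
```

>>> servo_tool --pt "1 -0.03 0 1.3 0" --pt "1 -0.03 0 2.6 0" --pt "1 -0.03 0 3.9 0" --pt "1 -0.03 0 5 0" --pt "1 -0.03 0 5.35 0" --pt "1 -0.03 0 5.35 0" --pt "1 -0.03 0 5.35 0"

```text
clock: 32.6
position: [585.2, -202.3, 58.1]
ee_rot: [0.001, 0.66, 0.751, 0.0]
ft_force: [0.5, 0.0, -1.2]
grip_width: 0.596
gripper_force: 42.7
```

```bash
python3 go.py 583.1 -201.4 35.5 1.699
```

```text
at [ 585.2 -202.3   58.1] th 1.6997 clk 32.6 -> t [ 0.041 -0.065  0.755] twist 0.008
```

>>> servo_tool --pt "1 0.02 -0.03 0.25 0" --pt "1 0.02 -0.03 0.5 0" --pt "1 0.02 -0.03 0.65 0" --pt "1 0.02 -0.03 0.7 0" --pt "1 0.02 -0.03 0.7 0"

```text
clock: 33.1
position: [582.4, -202.1, 36.0]
ee_rot: [-0.0, 0.66, 0.751, -0.0]
ft_force: [-2.3, 1.2, 1.4]
grip_width: 0.59
gripper_force: 42.9
```

Touching. I'll release and check the jars before the red ones.

>>> servo_tool --pt "1 0 0 0.04 0" --pt "-0.4 0 0 0.04 0" --pt "-0.45 0 0 0 0" --pt "-0.45 0 0 0 0" --pt "-0.45 0 0 -1 0" --pt "-0.45 0 0 -2.3 0" --pt "-0.45 0 0 -4 0" --pt "-0.45 0 0 -5.5 0" --pt "-0.45 0 0 -6 0" --pt "-0.45 0 0 -6 0"

```text
clock: 34.1
position: [585.0, -202.8, 219.8]
ee_rot: [0.004, 0.66, 0.751, 0.001]
ft_force: [-0.3, -0.0, -0.3]
grip_width: 0.727
gripper_force: 0.0
```

```bash
python3 jars.py 521 -24 210 2.356
```

```text
top red [([581.6, -19.3], 37), ([521.8, -24.1], 252), ([515.5, 63.4], 254)]
top green [([571.7, -179.9], 316)]
top blue []
scene red [([487.4, -175.1], 117), ([524.3, -22.1], 178), ([517.4, 64.8], 191), ([654.9, 18.7], 153), ([659.6, 104.0], 171)]
scene green [([650.8, -164.0], 34)]
scene blue [([612.9, -26.8], 183), ([615.7, 62.2], 214)]
at [ 582.  -201.7  214.3] th 1.6988 clk 34.2 -> t [ 6.133 -1.26   0.149] twist -7.531
```

>>> servo_tool --pt "-1 6.15 -1.25 0 -7.5" --pt "-1 6.15 -1.25 0 -7.5" --pt "-1 6.15 -1.25 0 -7.5" --pt "-1 6.15 -1.25 0 -7.5" --pt "-1 6.15 -1.25 0 -7.5" --pt "-1 6.15 -1.25 1 -7.5" --pt "-1 6.15 -1.25 2 -7.5" --pt "-1 6.15 -1.25 3 -7.5" --pt "-1 6.15 -1.25 3 -7.5" --pt "-1 6.15 -1.25 3 -7.5"

```text
clock: 35.2
position: [519.7, -23.5, 123.1]
ee_rot: [-0.003, 0.384, 0.923, -0.001]
ft_force: [0.6, -0.1, 0.9]
grip_width: 1.0
gripper_force: 0.0
```

```bash
python3 go.py 521.5 -24 23 2.356
```

```text
at [519.7 -23.5 123.1] th 2.3533 clk 35.2 -> t [-0.069  0.044  3.336] twist -0.031
```

>>> servo_tool --pt "-1 -0.03 0.02 1 0" --pt "-1 -0.03 0.02 2 0" --pt "-1 -0.03 0.02 2.9 0" --pt "-1 -0.03 0.02 3.35 0" --pt "-1 -0.03 0.02 3.35 0" --pt "1 -0.03 0.02 3.35 0" --pt "1 -0.03 0.02 3.35 0" --pt "1 -0.03 0.02 3.35 0" --pt "1 -0.03 0.02 3.35 0" --pt "1 -0.03 0.02 3.35 0" --force 40

```text
clock: 36.2
position: [524.7, -24.3, 27.3]
ee_rot: [0.002, 0.384, 0.923, 0.0]
ft_force: [-0.4, -0.9, 6.6]
grip_width: 0.591
gripper_force: 41.3
```

>>> servo_tool --pt "1 0 0 0 0" --pt "1 0 0 -0.5 0" --pt "1 0 0 -2 0" --pt "1 0 0 -3.5 0" --pt "1 0 0 -5 0" --pt "1 0 0 -6 0" --pt "1 0 0 -6.4 0" --pt "1 0 0 -6.4 0" --pt "1 0 0 -6.4 0"

```text
clock: 37.1
position: [521.8, -23.8, 215.4]
ee_rot: [-0.001, 0.384, 0.923, -0.0]
ft_force: [-0.3, -0.3, -3.0]
grip_width: 0.594
gripper_force: 42.3
```

```bash
python3 go.py 460.4 -313 215 1.699
```

```text
at [521.8 -23.8 215.4] th 2.3533 clk 37.1 -> t [-5.392 -8.248  0.014] twist 7.498
```

>>> servo_tool --pt "1 -5.4 -8.25 0 7.5" --pt "1 -5.4 -8.25 0 7.5" --pt "1 -5.4 -8.25 0 7.5" --pt "1 -5.4 -8.25 0 7.5" --pt "1 -5.4 -8.25 0 7.5" --pt "1 -5.4 -8.25 0 7.5" --pt "1 -5.4 -8.25 0 7.5" --pt "1 -5.4 -8.25 0 7.5" --pt "1 -5.4 -8.25 0 7.5" --pt "1 -5.4 -8.25 0 7.5"

```text
clock: 38.1
position: [461.5, -311.6, 215.9]
ee_rot: [-0.001, 0.66, 0.751, 0.0]
ft_force: [0.4, 0.3, -1.6]
grip_width: 0.59
gripper_force: 42.4
```

```bash
python3 go.py 460.4 -313 55 1.699
```

```text
at [ 461.5 -311.6  215.9] th 1.7006 clk 38.1 -> t [-0.051 -0.037  5.365] twist 0.018
```

>>> servo_tool --pt "1 -0.03 -0.02 1.3 0" --pt "1 -0.03 -0.02 2.6 0" --pt "1 -0.03 -0.02 3.9 0" --pt "1 -0.03 -0.02 5 0" --pt "1 -0.03 -0.02 5.35 0" --pt "1 -0.03 -0.02 5.35 0" --pt "1 -0.03 -0.02 5.35 0"

```text
clock: 38.8
position: [462.5, -314.5, 58.1]
ee_rot: [0.001, 0.66, 0.751, 0.0]
ft_force: [0.4, 0.4, -0.5]
grip_width: 0.595
gripper_force: 42.5
```

```bash
python3 go.py 460.4 -313 35.5 1.699
```

```text
at [ 462.5 -314.5   58.1] th 1.6998 clk 38.8 -> t [ 0.06  -0.064  0.754] twist 0.01
```

>>> servo_tool --pt "1 0.02 -0.03 0.25 0" --pt "1 0.02 -0.03 0.5 0" --pt "1 0.02 -0.03 0.65 0" --pt "1 0.02 -0.03 0.7 0" --pt "1 0.02 -0.03 0.7 0"

```text
clock: 39.3
position: [460.1, -313.9, 35.6]
ee_rot: [-0.0, 0.66, 0.751, -0.0]
ft_force: [1.0, -1.1, -0.4]
grip_width: 0.592
gripper_force: 42.4
```

>>> servo_tool --pt "1 0 0 0.05 0" --pt "1 0 0 0.08 0" --pt "-0.4 0 0 0.08 0" --pt "-0.45 0 0 0.05 0" --pt "-0.45 0 0 0 0" --pt "-0.45 0 0 -1 0" --pt "-0.45 0 0 -2.3 0" --pt "-0.45 0 0 -4 0" --pt "-0.45 0 0 -5.5 0" --pt "-0.45 0 0 -6 0"

```text
clock: 40.3
position: [462.9, -315.8, 222.1]
ee_rot: [0.005, 0.66, 0.751, 0.0]
ft_force: [-0.1, -0.3, 0.5]
grip_width: 0.727
gripper_force: 0.0
```

```bash
python3 jars.py 515.5 63 210 2.356
```

```text
top red [([581.7, -18.7], 36), ([515.4, 63.4], 253)]
top green []
top blue []
scene red [([442.3, -314.7], 54), ([487.3, -174.6], 116), ([517.4, 64.7], 190), ([655.1, 19.0], 155), ([659.5, 104.3], 166)]
scene green [([650.9, -163.3], 35)]
scene blue [([612.9, -26.8], 183), ([616.5, 63.0], 206)]
at [ 462.1 -315.2  219.3] th 1.6989 clk 40.4 -> t [12.278  3.374  0.266] twist -7.53
```

>>> servo_tool --pt "-1 12.3 3.4 0 -7.5" --pt "-1 12.3 3.4 0 -7.5" --pt "-1 12.3 3.4 0 -7.5" --pt "-1 12.3 3.4 0 -7.5" --pt "-1 12.3 3.4 0 -7.5" --pt "-1 12.3 3.4 0 -7.5" --pt "-1 12.3 3.4 0 -7.5" --pt "-1 12.3 3.4 0 -7.5" --pt "-1 12.3 3.4 1 -7.5" --pt "-1 12.3 3.4 2 -7.5"

```text
clock: 41.4
position: [513.3, 66.7, 152.8]
ee_rot: [-0.001, 0.383, 0.924, -0.0]
ft_force: [0.1, -0.3, -0.5]
grip_width: 1.004
gripper_force: 0.0
```

>>> servo_tool --pt "-1 0 0 1 0" --pt "-1 0 0 1 0" --pt "-1 0 0 1 0"

```text
clock: 41.7
position: [512.2, 65.0, 123.3]
ee_rot: [-0.002, 0.384, 0.923, -0.001]
ft_force: [0.6, -0.1, 0.5]
grip_width: 0.998
gripper_force: 0.0
```

```bash
python3 go.py 515.5 63.2 23 2.356
```

```text
at [512.2  65.  123.3] th 2.3532 clk 41.7 -> t [-0.131  0.048  3.342] twist -0.032
```

>>> servo_tool --pt "-1 -0.05 0.01 1 0" --pt "-1 -0.05 0.01 2 0" --pt "-1 -0.05 0.01 2.9 0" --pt "-1 -0.05 0.01 3.35 0" --pt "-1 -0.05 0.01 3.35 0" --pt "1 -0.05 0.01 3.35 0" --pt "1 -0.05 0.01 3.35 0" --pt "1 -0.05 0.01 3.35 0" --pt "1 -0.05 0.01 3.35 0" --pt "1 -0.05 0.01 3.35 0" --force 40

```text
clock: 42.7
position: [517.3, 64.3, 27.3]
ee_rot: [0.002, 0.384, 0.923, 0.001]
ft_force: [-1.5, -1.1, 5.9]
grip_width: 0.597
gripper_force: 41.1
```

>>> servo_tool --pt "1 0 0 0 0" --pt "1 0 0 -0.5 0" --pt "1 0 0 -2 0" --pt "1 0 0 -3.5 0" --pt "1 0 0 -5 0" --pt "1 0 0 -6 0" --pt "1 0 0 -6.4 0" --pt "1 0 0 -6.4 0" --pt "1 0 0 -6.4 0"

```text
clock: 43.6
position: [514.4, 64.3, 215.4]
ee_rot: [-0.001, 0.384, 0.923, -0.001]
ft_force: [0.3, -0.4, -1.2]
grip_width: 0.594
gripper_force: 42.2
```

```bash
python3 go.py 451.4 -243.6 215 1.699
```

```text
at [514.4  64.3 215.4] th 2.3533 clk 43.6 -> t [-5.796 -8.726  0.019] twist 7.498
```

>>> servo_tool --pt "1 -5.8 -8.75 0 7.5" --pt "1 -5.8 -8.75 0 7.5" --pt "1 -5.8 -8.75 0 7.5" --pt "1 -5.8 -8.75 0 7.5" --pt "1 -5.8 -8.75 0 7.5" --pt "1 -5.8 -8.75 0 7.5" --pt "1 -5.8 -8.75 0 7.5" --pt "1 -5.8 -8.75 0 7.5" --pt "1 -5.8 -8.75 0 7.5" --pt "1 -5.8 -8.75 0 7.5"

```text
clock: 44.6
position: [451.8, -242.4, 215.8]
ee_rot: [-0.001, 0.66, 0.751, 0.0]
ft_force: [-0.7, 0.6, -0.6]
grip_width: 0.594
gripper_force: 42.3
```

```bash
python3 go.py 451.4 -243.6 55 1.699
```

```text
at [ 451.8 -242.4  215.8] th 1.7002 clk 44.6 -> t [-0.048 -0.011  5.361] twist 0.013
```

>>> servo_tool --pt "1 -0.03 -0.01 1.3 0" --pt "1 -0.03 -0.01 2.6 0" --pt "1 -0.03 -0.01 3.9 0" --pt "1 -0.03 -0.01 5 0" --pt "1 -0.03 -0.01 5.35 0" --pt "1 -0.03 -0.01 5.35 0" --pt "1 -0.03 -0.01 5.35 0"

```text
clock: 45.3
position: [453.2, -245.1, 58.0]
ee_rot: [0.001, 0.66, 0.751, 0.0]
ft_force: [0.2, -0.5, -1.3]
grip_width: 0.595
gripper_force: 42.4
```

>>> servo_tool --pt "1 0.02 -0.02 0.25 0" --pt "1 0.02 -0.02 0.5 0" --pt "1 0.02 -0.02 0.65 0" --pt "1 0.02 -0.02 0.7 0" --pt "1 0.02 -0.02 0.75 0" --pt "1 0.02 -0.02 0.75 0"

```text
clock: 45.9
position: [450.9, -244.9, 35.4]
ee_rot: [-0.0, 0.66, 0.751, -0.0]
ft_force: [-4.8, 1.0, 8.3]
grip_width: 0.592
gripper_force: 43.3
```

>>> servo_tool --pt "-0.4 0 0 0 0" --pt "-0.45 0 0 0 0" --pt "-0.45 0 0 0 0" --pt "-0.45 0 0 -1 0" --pt "-0.45 0 0 -2.3 0" --pt "-0.45 0 0 -4 0" --pt "-0.45 0 0 -5.5 0" --pt "-0.45 0 0 -7 0" --pt "-0.45 0 0 -8 0" --pt "-0.45 0 0 -8 0"

```text
clock: 46.9
position: [454.1, -246.3, 280.4]
ee_rot: [0.005, 0.66, 0.751, 0.001]
ft_force: [1.1, -1.1, 0.3]
grip_width: 0.726
gripper_force: 0.0
```

```bash
python3 go.py 200 -600 280 .6
```

```text
at [ 454.1 -246.3  280.4] th 1.6988 clk 46.9 -> t [-1.0612e+01 -9.9070e+00  2.0000e-03] twist 12.591
```

>>> servo_tool --pt "-0.45 -10.6 -9.9 0 12.6" --pt "-0.45 -10.6 -9.9 0 12.6" --pt "-0.45 -10.6 -9.9 0 12.6" --pt "-0.45 -10.6 -9.9 0 12.6" --pt "-0.45 -10.6 -9.9 0 12.6" --pt "-0.45 -10.6 -9.9 0 12.6" --pt "-0.45 -10.6 -9.9 0 12.6" --pt "-0.45 -10.6 -9.9 0 12.6" --pt "-0.45 -10.6 -9.9 0 12.6" --pt "-0.45 -10.6 -9.9 0 12.6"

```text
clock: 47.9
position: [193.7, -600.5, 271.5]
ee_rot: [-0.001, 0.956, 0.293, -0.001]
ft_force: [0.6, 0.9, -0.1]
grip_width: 0.725
gripper_force: 0.0
```

```bash
python3 - <<'E'
from fit import *
a=shot('scene');b=shot('top')
t=np.array([523.3,-269.6,0])
for s in(a,b):
  for c in('red','green'):
    k=0
o=np.hstack([cv2.resize(a['frame'][120:270,90:290],(400,300),interpolation=2),cv2.resize(b['frame'][90:240,120:420],(400,200),interpolation=2) if 0 else cv2.resize(b['frame'][90:315,120:420],(400,300),interpolation=2)])
z=cv2.resize(b['frame'][115:220,320:460],(400,300),interpolation=2); z2=cv2.resize(a['frame'][190:280,240:360],(400,300),interpolation=2)
cv2.imwrite('pics/end.png',np.vstack([o,np.hstack([z2,z])]))
E
python3 go.py 0 0 0 0
```

```text
at [ 196.5 -597.6  272.1] th 0.5975 clk 48.0 -> t [  5.778 -20.126   9.135] twist 6.847
```

View pics/end.png

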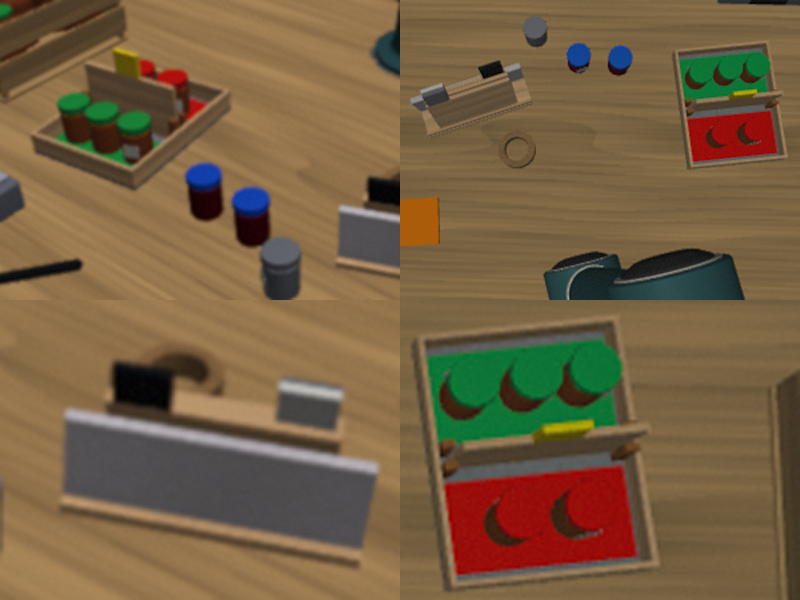

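All three green and both red jars stand on their mats (lower-right crop). The divider is in the slot, the three boards still lean, and the blue jars haven't moved. Handing in.

```bash
python3 -c "
from rig import *
print(finish_job())"
```

```text
the job is handed in; nothing more can be done
None
```

The job is handed in at about 48 s: the yellow-tabbed divider stands in the tray's slot, the two red and three green jars are on their mats, and the last pictures show everything else in place, though no verdict came back.

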